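# Load a guide roller up the ramp, past the spring dog to the stop

## Task

Push the blue guide roller that lies on the bench up the green loading ramp with the fingertips, over the brass spring dog and fully home at the stops, so that the dog springs up behind it and keeps it there; then leave it. Keep the fingers behind it the whole way, so that it never runs loose on the slope, forward or back; it is only pushed, not picked up. Leave the two standing spare rollers and the V-block as they are.

Things in the scene. Friction and masses are not known exactly. Their poses are not given: they have to be found in the camera images.
- roller: blue guide roller with aluminium ends, a plain solid cylinder with a hard slippery tread, 56 mm across, 90 mm long, about 0.6 kg, on the bench before the ramp. Origin at its centre, own y along its length (at the start within 0.12 rad of the ramp's y and 10 mm of its centre line); x and z turn as it rolls. It rolls freely and runs back down the slope if let go there
- ramp: green loading ramp bolted to the bench; steel bed, 100 mm wide (y = -50 to +50 mm) between slippery white wear strips on side cheeks that stand 16 mm above it and are 8 mm thick. Origin on the bench plane on the centre line; +x points uphill, level; z up. The bed starts at x = -0.100, 1.5 mm above the bench, and rises at 8 degrees. Bolted feet reach y = +-85 mm and x = 0.143, 12 mm high
- ramp_foot (a point): middle of the lower edge of the bed, where the slope begins (ramp frame x = -0.100, z = 0.0015). Flared lead-ins 20 mm high stand on both sides, from x = -0.085 to -0.135, opening from 100 to about 132 mm
- ramp_home (a point): where the roller's centre is when it touches both stops (ramp frame x = 0.066, y = 0, z = 0.053). The stops are 16 mm rubber discs at y = +-26 mm on a 122 mm wide plate across the top of the ramp, its top edge at x = 0.097, z = 0.080; a sensor sticks out 32 mm behind it
- dog_nose (a point): where the nose of the raised dog stands, 9 mm above the bed (ramp frame x = 0.046, z = 0.031); a point fixed to the ramp, it does not sink with the dog. The dog is 14 mm wide, pivoted in a slot 35 mm downhill of its nose and slopes up from bed level there to the nose
- dog (a joint): brass spring dog, a one-way catch in the middle of the bed. 0 = up, about 0.25 rad = pressed level with the bed; its spring takes 1.5 N at the nose, rising to 3 N. The roller rolling uphill presses it down; it springs up behind the roller about 3 mm before the stops and then holds it; the roller may settle back those 3 mm against it
- spare_0: spare blue guide roller standing on end, 56 mm in diameter, 90 mm high, loose, beyond the uphill end of the ramp; origin at the centre of its underside. Leave alone
- spare_1: second spare roller, the same, standing on end near the first. Leave alone
- v_block: steel V-block 45 x 50 x 34 mm, loose, near the spare rollers; origin at the centre of its underside. Leave alone
Mind the look-alikes: they are no part of the job. Leave any red look-alike of the roller alone.

How it is judged:
By the outcome, as a careful person would: the job done as asked, in the order asked, and still so for the second after the job is handed in, with the robot touching nothing.
It also fails if it takes over 48 s, if anything falls off the work surface, if the arm or the gripper's body presses on something with over 40 N, if the wrist force passes 120 N, or if a joint passes its speed limit or range.

## Robot

A 6-joint arm with a two-finger parallel gripper is mounted at the origin on the work surface; the furniture and walls round the work are solid. World frame = base frame: x ahead of the robot, y to its left, z up, the work surface at z = 0. Lengths are in m, angles in rad, forces in N, time in s.
With the tool pointing down it reaches from about 0.35 to 0.725 m from the base axis. Payload 4.3 kg.
Tool frame: the origin (TCP) lies on the centre line of the jaws, within the pads' length; the fingertips stand env.finger_overhang ahead of it and the grasp point (between the pads) lies 2 mm behind it (env.finger_overhang is the distance from the TCP to the fingertips, in m); z points along the fingers, y is the line along which they close (so a half turn about z gives the same grasp; the last joint's range is limited). The gripper opens to 85 mm and grips with 20 to 120 N. Pads are 22 mm wide; open, the fingers measure 114 mm over their backs; the gripper's body (76 mm by 85 mm) begins 54 mm behind the grasp point. The pads swing forward as they close: fully open they stand 13 mm farther back than shut.
Start: joints at [1.019, 0.377, 0.081, 1.274, 0, 1.46], TCP at [0.246, 0.52, 0.248] pointing down, gripper open.
Joint ranges: [-2.72, 2.72], [-0.84, 1.66], [-1.02, 1.22], [-1.77, 2.12], [-1.37, 1.28], [-3.14, 3.14]. Speed limits (rad/s): [2.57, 2.57, 3.14, 3.14, 3.14, 3.14].

## Interface

Orientations are given as a unit quaternion [w, x, y, z].
In Python, from station import env, viewer gives the robot as it stands. The module is installed in compiled form; this text tells all that it offers. Calls block until the motion is done:
- env.movep(position, orientation): joint-space move of the TCP to a pose.
- env.move_linear(position, ori=None, max_speed=0.15, force_limit=None): straight line of the TCP; ori=None keeps the orientation; max_speed is the mean speed in m/s. With force_limit (N) it stops when the force on the tool has changed by that much, and returns True; else False.
- env.move_joints(angles): joint-space move.
- env.gripper_to(opening, newtons=None): opening from 0.0 (shut) to 1.0 (fully open); newtons is the grip in N (None keeps the last); returns when the fingers have stopped.
- env.hold(seconds).
- env.inverse_kinematics(position, orientation): joint angles nearest the present ones, or None.
- viewer.grab_frame(name): name is "scene" or "top"; returns a dict with "color" (400x640x3 uint8, red, green, blue), "range_z" (400x640 float32, m along the optical axis (not along the pixel's ray), 0 where there is no reading), "fx", "fy", "cx", "cy" (pixels), "world_from_camera" (4x4, takes a point from camera to world coordinates). Camera axes: x right, y down, z forward; pixel columns grow to the right and rows downward; lengths in m; the calibration is good to about 2 mm. A picture is of the moment at which its call begins.
A pose or a line that the arm cannot do raises env.MotionError and nothing moves.
- env.close_job(): hands the job in; it is judged then, once.
Readings, each from a call of its own:
- env.current_time(): time.
- env.current_joints(): joint angles.
- env.current_qd(): joint speeds.
- env.current_effort(): joint torques, N m.
- env.current_ee_pos(): TCP position.
- env.current_ee_rot(): TCP orientation.
- env.current_contact_force(): force on the tool from outside, world axes, zero at the start.
- env.current_torque(): the same for the moment, N m.
- env.current_finger_gap(): opening from 0.0 (shut) to 1.0 (fully open).
- env.current_finger_force(): force on a finger pad.
Only numpy, scipy, OpenCV 4.12 (cv2) and the standard library are available. Lean on these libraries where they do the work, as an engineer would, in place of code of your own. Each camera call takes 0.05 s, during which the arm holds its last target. There are 200 camera calls.

## Working session

There is one attempt and no reset: what is moved stays moved. The work goes in short steps, each a Python script; the robot and the scene stay as the last script left them, time stands still between calls to the robot, and variables do not carry over. Pictures are saved under pics/ and viewed, at most 10 in all, crops included, and the job is handed in when it is done.

```bash
mkdir -p pics; cat > h.py <<'E'
import numpy as np, cv2
from station import env, viewer
def grab(n):
    f=viewer.grab_frame(n); return f
def cloud(f):
    d=f["range_z"]; v,u=np.mgrid[:400,:640]
    P=np.stack([(u-f["cx"])/f["fx"]*d,(v-f["cy"])/f["fy"]*d,d],-1)
    T=np.array(f["world_from_camera"]); return P@T[:3,:3].T+T[:3,3]
E
python3 - <<'E'
from h import *
for n in("scene","top"):
    f=grab(n); cv2.imwrite(f"pics/{n}0.png",f["color"][...,::-1]); np.savez(f"{n}0.npz",**f)
    print(n,f["fx"],f["cx"],f["cy"],np.round(f["world_from_camera"],3).tolist())
print(env.current_ee_pos(),env.current_ee_rot(),env.finger_overhang,env.current_time(),env.current_finger_gap())
E
```

```text
scene 473.77905752595603 313.82449292098005 208.08774525926555 [[0.871, -0.28, 0.404, 0.064], [-0.49, -0.459, 0.741, -0.969], [-0.022, -0.843, -0.537, 0.715], [0.0, 0.0, 0.0, 1.0]]
top 385.93589959978675 322.4283506043374 202.5604340955907 [[-0.007, -0.995, 0.096, 0.464], [-1.0, 0.007, -0.002, -0.073], [0.002, -0.097, -0.995, 1.02], [0.0, 0.0, 0.0, 1.0]]
[0.24555283 0.51933966 0.24745204] [-2.89824653e-04  2.19096727e-01  9.75702730e-01 -8.50607077e-04] 0.017 0.1 1.0035021080502189
```

View pics/scene0.png

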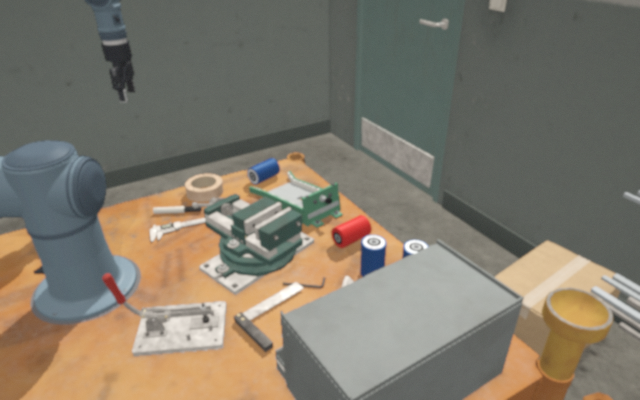

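View pics/top0.png

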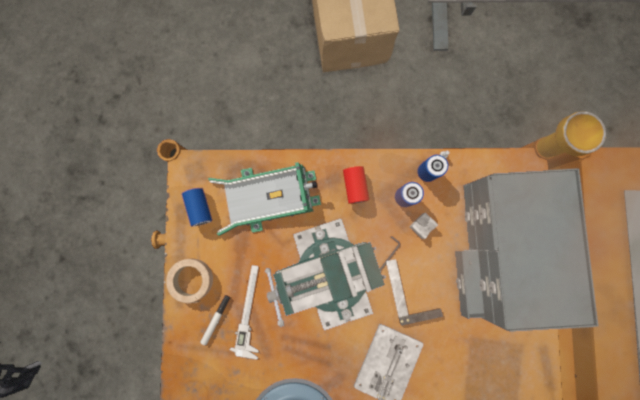

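Top view: the blue roller is at about (197,207). The ramp runs from (225,205) at its foot to (305,190) at the stops, so uphill is world -y. The red look-alike is at (355,185), the spares at (410,193) and (433,167), and the vise is just below the ramp. Next I'll measure these with the depth data.

```bash
python3 - <<'E'
from h import *
f=dict(np.load("top0.npz")); C=cloud(f)
s=dict(np.load("scene0.npz")); S=cloud(s)
for n,g,P in(("top",f,C),("scene",s,S)):
    hsv=cv2.cvtColor(g["color"],cv2.COLOR_RGB2HSV)
    m=(hsv[...,0]>105)&(hsv[...,0]<125)&(hsv[...,1]>150)&(hsv[...,2]>50)
    k,l,st,ce=cv2.connectedComponentsWithStats(m.astype(np.uint8))
    for i in range(1,k):
        if st[i,4]>60:
            p=P[l==i]; p=p[np.abs(p[:,2]-np.median(p[:,2]))<.06]; t=p[p[:,2]>p[:,2].max()-.012]
            c=t.mean(0); w,V=np.linalg.eigh(np.cov((t[:,:2]-c[:2]).T))
            print(n,st[i],ce[i].round(0),"top c",c.round(4),"axis",V[:,1].round(3),"zmax",np.percentile(p[:,2],98).round(4), "xy rng",p.min(0).round(3),p.max(0).round(3))
# ortho of top view by backprojected points -> zoomed crop + height crop
c=f["color"][150:245,180:330]; cv2.imwrite("pics/crop.png",cv2.resize(c,None,fx=5,fy=5,interpolation=cv2.INTER_CUBIC)[...,::-1])
z=C[...,2]
b=z[230:330,170:185]; print("bench z",np.median(z[340:390,180:230]))
print("heights every 4px (rows 160..235)"); 
for r in range(160,240,6): print(r,(z[r,188:330:6]*1000).round(0).astype(int))
E
```

```text
top [183 189  27  36 630] [196. 206.] top c [0.5513 0.2469 0.0537] axis [-0.957 -0.291] zmax 0.0582 xy rng [0.506 0.213 0.035] [0.596 0.277 0.06 ]
scene [257 163  21  17 184] [267. 171.] top c [0.5543 0.2274 0.0444] axis [-0.955 -0.296] zmax 0.0492 xy rng [0.52  0.208 0.021] [0.592 0.243 0.051]
scene [363 248  21  26 388] [372. 260.] top c [ 0.5632 -0.3146  0.0804] axis [-0.826  0.564] zmax 0.0846 xy rng [ 0.548 -0.324  0.015] [ 0.587 -0.296  0.087]
bench z -4.974417232739281e-05
heights every 4px (rows 160..235)
160 [-3  1 -3  2 -2 -1  0  3  1  1 -1 -2 -1 -1 -2  2  1 -1 -3  1  0  2  0 -1]
166 [ 1  1  0  3  4  0 -2 -2 -1 -1 -4 -1  2  3 -2 -3 -2 -1 80 45 -4  1  1  3]
172 [-2 -1  2  1 -2  2 -3 -1  0 12 12  1  1 39 37 35 36 23 29 54  9  7  2  1]
178 [-2  1 -1 -3 18 -2  2  3 23 29 29 30 19 18 21 25 23 26 63 71  9  8  4 -1]
184 [-2  2 -2 -4  4  2  2  7  6  8 13 14 16 16 18 21 24 28 29 80 65 70  0  2]
190 [58 53 45 -4  3  1 -2  6  5  8 10 11 14 17 19 16 24 25 24 79 24  5  3  4]
196 [55 54 46 -1  1 -1 -1  3  7  8 11 13 15 15 19 23 22 23 29 82 65  8  2  2]
202 [53 55 48 34  2  2  0  1  2  5 13 15 14 18 18 23 22 29 26 81 48  8  8  1]
208 [57 56 52 43  2  3 -1  2  6  8 12 13 10 18 18 22 22 24 30 40 63  0  2  0]
214 [46 53 54 43  2 -2 -2  4  4 10  9 12 13 16 32 37 39 40 13 -2  1 -2 -2  0]
220 [ 2 52 55 48 20  1  1  0  3 21 24 25 27  5  1 -1  4 -3  0  4  2  3  0  2]
226 [ 6 21 -4  0 -1  0  2 23  5 -1  1 10  6 -2  1  2  1  1  1  0  4  0 15 14]
232 [-2 -2  1  0  0 20 18  2 -2  1  3  1 -1  2 -5  0  1  2  1 15 10 26 32 25]
238 [ 4 -1  0  4 -1 -2  1  0 -1  1  0  0 -1 -1 -1 -2  4 -4 13 15 13 23 29 26]
```

View pics/crop.png

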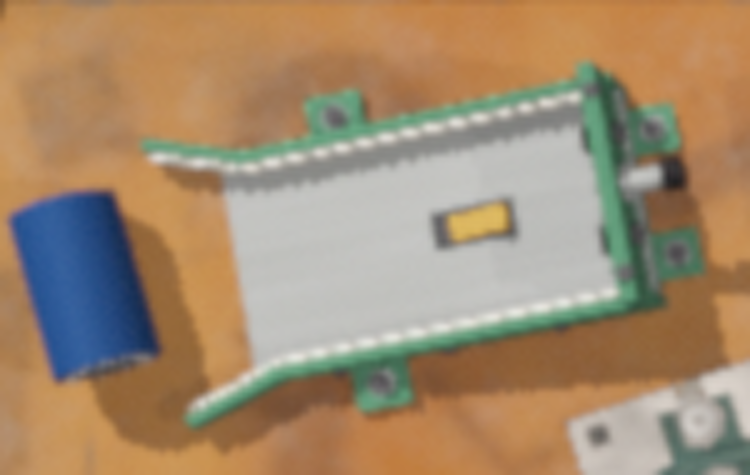

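```bash
cat > fit.py <<'E'
from h import *
from scipy.optimize import differential_evolution
T8=np.tan(np.radians(8))
def model(q):
    x,y=q[:,0],np.abs(q[:,1]); bed=.0015+(x+.1)*T8
    h=np.zeros(len(q)); i=(x>-.1)&(x<.085)&(y<.05); h[i]=bed[i]
    i=(x>-.085)&(x<.085)&(y>=.05)&(y<.058); h[i]=bed[i]+.016
    i=(x>=.085)&(x<.097)&(y<.061); h[i]=.080
    return h
def fitramp(P):
    P=P.reshape(-1,3); P=P[(P[:,2]>-.02)&(P[:,0]>.45)&(P[:,0]<.68)&(P[:,1]>-.1)&(P[:,1]<.23)]
    def tr(p):
        c,s=np.cos(p[2]),np.sin(p[2]); d=P[:,:2]-p[:2]
        return np.c_[d[:,0]*c+d[:,1]*s,-d[:,0]*s+d[:,1]*c]
    def cost(p): return np.minimum((model(tr(p))-P[:,2])**2,.008**2).mean()*1e6
    r=differential_evolution(cost,[(.5,.62),(.0,.15),(-np.pi/2-.4,-np.pi/2+.4)],seed=1,tol=1e-7,maxiter=200)
    return r.x,r.fun
def pix(f,u,v,z):
    T=np.array(f["world_from_camera"]); d=T[:3,:3]@np.array([(u-f["cx"])/f["fx"],(v-f["cy"])/f["fy"],1])
    return T[:3,3]+d*(z-T[2,3])/d[2]
def fitroll(P,c0,zc=.028,Lh=.045):
    # cylinder fit, points of the tread only; returns cx,cy,yaw of axis, radius resid
    from scipy.optimize import least_squares
    P=P.reshape(-1,3); P=P[(np.hypot(P[:,0]-c0[0],P[:,1]-c0[1])<.06)&(P[:,2]>zc-.01)&(P[:,2]<zc+.045)]
    def r(p):
        a=np.array([np.cos(p[2]),np.sin(p[2])]); d=P[:,:2]-p[:2]; n=d@[-a[1],a[0]]
        return np.hypot(n,P[:,2]-p[3])-.028
    s=least_squares(r,[*c0,np.pi/2+1.77 if len(c0)==2 else c0[2],zc],loss="soft_l1",f_scale=.002); p=s.x
    a=np.array([np.cos(p[2]),np.sin(p[2])]); t=(P[:,:2]-p[:2])@a; k=np.abs(r(p))<.004
    m=(np.percentile(t[k],1)+np.percentile(t[k],99))/2; p[:2]+=m*a
    return p,np.ptp(np.percentile(t[k],[1,99])),k.sum()
E
python3 - <<'E'
from fit import *
f=dict(np.load("top0.npz")); C=cloud(f); s=dict(np.load("scene0.npz")); S=cloud(s)
for n,P in(("top",C),("scene",S)):
    p,c=fitramp(P); print(n,"ramp",p.round(4),c)
    print(n,"roll",*[np.round(v,4) for v in fitroll(P,np.array([.551,.247]))])
for n,u,v,z in(("plateL",297.4,163.6,.08),("plateR",307.6,210.4,.08),("footL",224.4,183.6,.0015),("footR",230.4,222.4,.0015),("nose",282.4,193,.031)):
    print(n,pix(f,u,v,z).round(4))
c=s["color"][145:240,190:390]; cv2.imwrite("pics/crop2.png",cv2.resize(c,None,fx=4,fy=4,interpolation=cv2.INTER_CUBIC)[...,::-1])
E
```

```text
top ramp [ 0.5806  0.0678 -1.385 ] 20.11837997615352
top roll [0.5512 0.2489 3.441  0.0281] 0.087 779
scene ramp [ 0.5771  0.0632 -1.385 ] 29.572439818118152
scene roll [0.5498 0.2475 3.4439 0.026 ] 0.0896 392
plateL [ 0.6526 -0.0142  0.08  ]
plateR [ 0.5364 -0.039   0.08  ]
footL [0.6155 0.1852 0.0015]
footR [0.512  0.1675 0.0015]
nose [0.5856 0.0276 0.031 ]
```

View pics/crop2.png

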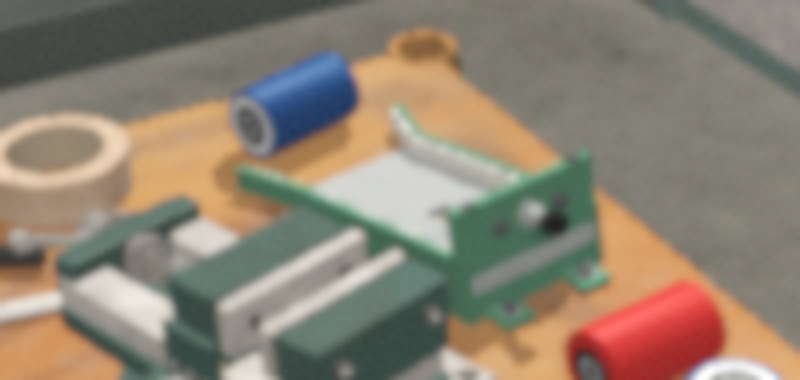

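The crop confirms the layout: roller, flared lead-ins and plate corners are clear, with nothing inside the ramp. I'll refine the ramp pose by reprojection and check it with an overlay.

```bash
python3 - <<'E'
from fit import *
from scipy.optimize import least_squares
F={"t":dict(np.load("top0.npz")),"s":dict(np.load("scene0.npz"))}
def proj(f,W):
    T=np.linalg.inv(f["world_from_camera"]); c=np.atleast_2d(W)@T[:3,:3].T+T[:3,3]
    return np.c_[c[:,0]/c[:,2]*f["fx"]+f["cx"],c[:,1]/c[:,2]*f["fy"]+f["cy"]]
def w(p,L):
    L=np.atleast_2d(L).astype(float); c,s=np.cos(p[2]),np.sin(p[2])
    return np.c_[p[0]+c*L[:,0]-s*L[:,1],p[1]+s*L[:,0]+c*L[:,1],L[:,2]]
K=[("t",297.4,163.6,(.097,.061,.08)),("t",307.6,210.4,(.097,-.061,.08)),("t",224.4,183.6,(-.1,.05,.0015)),("t",230.4,222.4,(-.1,-.05,.0015)),
("t",282.4,193,(.046,0,.031)),("s",337,183.75,(.097,.061,.08)),("s",303.75,196.25,(.097,-.061,.08))]
r=lambda p:np.concatenate([(proj(F[c],w(p,L))[0]-(u,v)) for c,u,v,L in K])
s=least_squares(r,[.58,.068,-1.385],loss="soft_l1"); print(s.x.round(4)); print(r(s.x).reshape(-1,2).round(1).tolist())
p=s.x; rc=np.array([.5505,.2482]); c,q=np.cos(p[2]),np.sin(p[2]); d=rc-p[:2]; print("roller in ramp",d[0]*c+d[1]*q,-d[0]*q+d[1]*c)
T8=np.tan(np.radians(8)); b=lambda x:.0015+(x+.1)*T8
out=[]
for n,(u0,v0,k) in{"t":(180,150,5),"s":(190,145,4)}.items():
    f=F[n]; im=cv2.resize(f["color"][v0:v0+95,u0:u0+(150 if n=="t" else 190)],None,fx=k,fy=k,interpolation=cv2.INTER_CUBIC)[...,::-1].copy()
    def poly(pp,L,col):
        a=((proj(f,w(pp,L))-[u0,v0]+.5)*k).astype(np.int32); cv2.polylines(im,[a],True,col,1)
    for pp,col in((p,(255,0,255)),((.5790,.0655,-1.385),(0,255,255))):
        poly(pp,[(-.1,.05,.0015),(.09,.05,b(.09)),(.09,-.05,b(.09)),(-.1,-.05,.0015)],col)
        poly(pp,[(.097,.061,.08),(.097,-.061,.08)],col); poly(pp,[(.046,.007,.031),(.046,-.007,.031),(.011,-.007,b(.011)),(.011,.007,b(.011))],col)
        for sg in(1,-1): poly(pp,[(-.085,sg*.05,b(-.085)+.016),(.09,sg*.05,b(.09)+.016)],col)
    out.append(cv2.resize(im,(750,475 if n=="t" else 375)))
cv2.imwrite("pics/ov.png",cv2.resize(np.vstack(out),None,fx=.7,fy=.7,interpolation=cv2.INTER_AREA))
E
```

```text
[ 0.5802  0.0724 -1.4056]
[[-0.4, -1.5], [-2.4, 0.2], [2.2, 0.9], [1.8, -0.9], [0.2, -0.8], [-0.6, -0.9], [-3.0, 1.8]]
roller in ramp -0.17824220738141117 -0.00039821809244821454
```

View pics/ov.png

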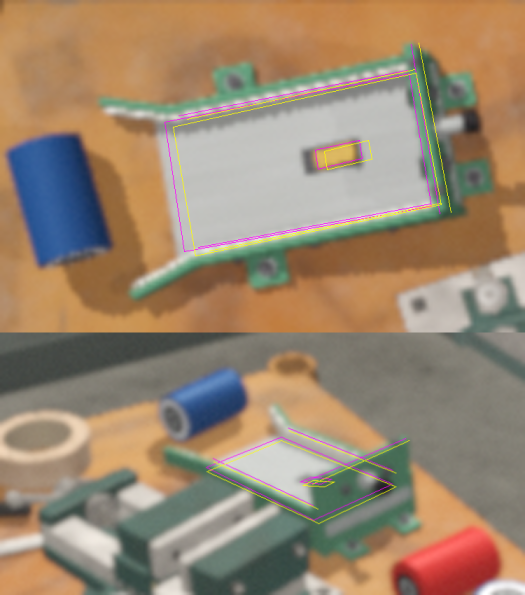

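The overlay agrees to within a few mm (uphill yaw about -1.385). Next, the fingers go behind the roller, spread to about 50 mm along the ramp's y.

```bash
cat > mv.py <<'E'
from fit import *
from scipy.spatial.transform import Rotation as R
O=np.array([.579,.0720]); YAW=-1.385
u=np.array([np.cos(YAW),np.sin(YAW)]); n=np.array([-u[1],u[0]])
def pos(x,y,z): return np.r_[O+x*u+y*n,z]
def ori():
    best=None
    for s in(1,-1):
        y=s*np.r_[n,0]; z=np.r_[0,0,-1.]; x=np.cross(y,z)
        q=R.from_matrix(np.c_[x,y,z]).as_quat()[[3,0,1,2]]
        j=env.inverse_kinematics(pos(-.232,0,.2),q)
        if j is not None:
            k=np.abs(np.array(j)-env.current_joints()).max()
            if best is None or k<best[0]: best=(k,q,j)
    return best[1]
E
python3 - <<'E'
from mv import *
q=ori(); print(q,env.inverse_kinematics(pos(-.232,0,.03),q),env.inverse_kinematics(pos(.04,0,.05),q))
env.gripper_to(.6)
env.movep(pos(-.232,0,.15),q); print(env.current_joints().round(3))
print(env.move_linear(pos(-.232,0,.027),q,.1,force_limit=10),env.current_ee_pos(),pos(-.232,0,.027),env.current_time(),env.current_contact_force())
o=[]
for c in("top","scene"):
    f=grab(c); np.savez(c+"1.npz",**f); v0,u0=(150,150) if c=="top" else (130,200)
    o.append(cv2.resize(f["color"][v0:v0+100,u0:u0+160],None,fx=4,fy=4,interpolation=cv2.INTER_CUBIC)[...,::-1])
cv2.imwrite("pics/p1.png",cv2.resize(np.vstack(o),None,fx=.75,fy=.75))
E
```

```text
[0.         0.63846331 0.76965226 0.        ] [ 0.40694253  0.6000215  -0.15164678  0.81912805  0.          1.79194253] [-0.0523036   0.53232708 -0.21351142  0.82495783  0.          1.3326964 ]
[4.090e-01 4.980e-01 1.200e-02 1.084e+00 1.000e-03 1.792e+00]
False [0.53680615 0.3002786  0.02780469] [0.53614282 0.30000715 0.027     ] 3.325 [-0.20808546  0.62445683 -0.02688604]
```

View pics/p1.png

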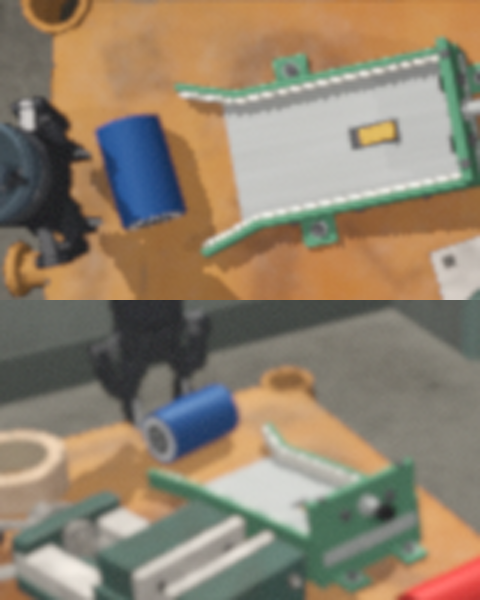

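The fingers sit squarely behind the roller, at about (75,150) and (88,225) in the upper crop, and clear of everything. I'll push onto the slope and check there, with the fingers still behind the roller.

```bash
python3 - <<'E'
from mv import *
q=ori()
print(env.move_linear(pos(-.069,0,.034),q,.03,force_limit=15),env.current_ee_pos(),pos(-.069,0,.034),env.current_time(),env.current_contact_force())
o=[]
for c in("top","scene"):
    f=grab(c); np.savez(c+"2.npz",**f); v0,u0=(150,170) if c=="top" else (130,220)
    o.append(cv2.resize(f["color"][v0:v0+100,u0:u0+160],None,fx=4,fy=4,interpolation=cv2.INTER_CUBIC)[...,::-1])
cv2.imwrite("pics/p2.png",cv2.resize(np.vstack(o),None,fx=.75,fy=.75))
E
```

```text
False [0.56617689 0.13995981 0.03399918] [0.56625368 0.13981247 0.034     ] 9.0167 [-1.14740887  5.01376405  2.90439497]
```

View pics/p2.png

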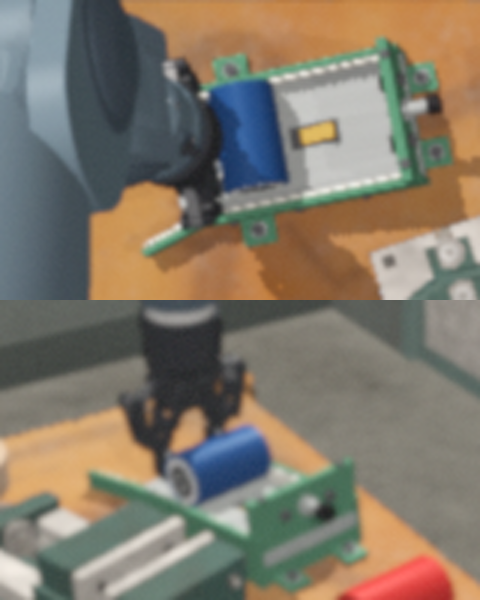

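The roller is on the bed between the cheeks, near the +y cheek, and both fingers are behind it. Pushing on over the dog to the stops.

```bash
python3 - <<'E'
from mv import *
q=ori()
r=env.move_linear(pos(.038,0,.049),q,.025,force_limit=18)
p=env.current_ee_pos(); d=p[:2]-O
print(r,p,"ramp x",d@u,"y",d@n,env.current_time(),env.current_contact_force())
o=[]
for c in("top","scene"):
    f=grab(c); np.savez(c+"3.npz",**f); v0,u0=(150,200) if c=="top" else (130,230)
    print(c,fitroll(cloud(f),np.array([*(O+.06*u),3.33]),.05))
    o.append(cv2.resize(f["color"][v0:v0+100,u0:u0+160],None,fx=4,fy=4,interpolation=cv2.INTER_CUBIC)[...,::-1])
cv2.imwrite("pics/p3.png",cv2.resize(np.vstack(o),None,fx=.75,fy=.75))
E
```

```text
True [0.58254521 0.05087788 0.046763  ] ramp x 0.0214135049020898 y -0.00041767581945485266 12.5167 [-0.72741236  1.36301767  0.81410889]
top (array([ 0.59475876, -0.00640193,  3.13103451,  0.09799045,  0.05      ]), np.float64(0.0897954552042311), np.int64(342))
scene (array([ 0.58622215, -0.00339675,  2.86354703,  0.08902092,  0.05      ]), np.float64(0.10587398653102109), np.int64(163))
```

View pics/p3.png

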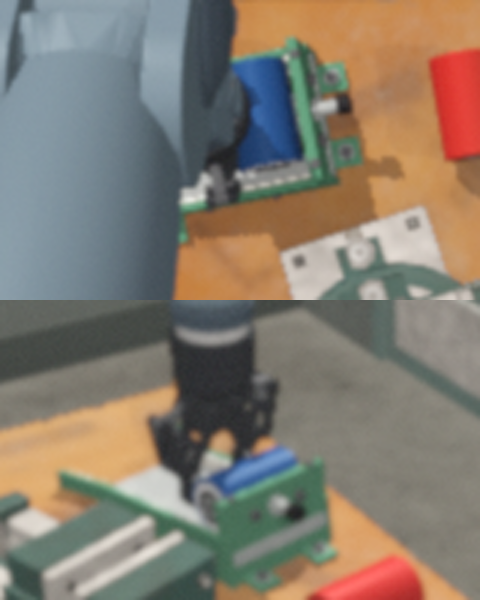

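```bash
python3 - <<'E'
from mv import *
for k in "23":
  for c in("top","scene"):
    f=dict(np.load(c+k+".npz")); hsv=cv2.cvtColor(f["color"],cv2.COLOR_RGB2HSV)
    m=(hsv[...,0]>105)&(hsv[...,0]<125)&(hsv[...,1]>150)&(hsv[...,2]>40)
    P=cloud(f); x0=-.03 if k=="2" else .062
    m&=np.hypot(P[...,0]-(O+x0*u)[0],P[...,1]-(O+x0*u)[1])<.06
    m=cv2.erode(m.astype(np.uint8),np.ones((3,3)))>0
    z0=.0015+(x0+.1)*T8+.0283
    p,L,nn=fitroll(P[m],np.array([*(O+x0*u),3.33]),z0)
    d=p[:2]-O; print(k,c,"ramp",(d@u).round(4),(d@n).round(4),"yaw err",(p[2]-np.pi-(YAW+np.pi/2)).round(3),"z",p[3].round(4),z0,L.round(3),nn)
E
```

```text
2 top ramp -0.0306 0.0054 yaw err -0.006 z 0.0407 0.0396378584291674 0.075 465
2 scene ramp -0.0303 0.0036 yaw err 0.005 z 0.0401 0.0396378584291674 0.064 141
3 top ramp 0.0741 0.0045 yaw err -0.188 z 0.1048 0.05256761522178742 0.075 283Traceback (most recent call last):
  File "<stdin>", line 10, in <module>
  File "fit.py", line 30, in fitroll
    m=(np.percentile(t[k],1)+np.percentile(t[k],99))/2; p[:2]+=m*a
       ~~~~~~~~~~~~~^^^^^^^^
    return _quantile_unchecked(
        a, q, axis, out, overwrite_input, method, keepdims, weights)
    return _ureduce(a,
                    func=_quantile_ureduce_func,
    ...<5 lines>...
                    overwrite_input=overwrite_input,
                    method=method)
    r = func(a, **kwargs)
    result = _quantile(arr,
                       quantiles=q,
    ...<2 lines>...
                       out=out,
                       weights=wgt)
    slices_having_nans = np.isnan(arr[-1, ...])
                                  ~~~^^^^^^^^^
IndexError: index -1 is out of bounds for axis 0 with size 0
```

Before the dog, the roller tracked 38.5 mm ahead of the TCP and well aligned. Now I'll press again with a higher limit to find out whether this is the rigid stop.

```bash
cat > st.py <<'E'
from mv import *
def rep(t):
    p=env.current_ee_pos(); d=p[:2]-O; F=env.current_contact_force()
    print(t,"x %.4f y %.4f z %.4f"%(d@u,d@n,p[2]),"F up/lat/z",(F[:2]@u).round(2),(F[:2]@n).round(2),F[2].round(2),"t",round(env.current_time(),2))
E
python3 - <<'E'
from st import *
q=ori(); rep("start")
for x in(.024,.0265,.029,.0315):
    r=env.move_linear(pos(x,0,.047),q,.01,force_limit=25); rep(f"{x} {r}")
    F=env.current_contact_force()
    if r or np.linalg.norm(F)>22: break
E
```

```text
start x 0.0214 y -0.0006 z 0.0466 F up/lat/z -1.37 1.04 0.27 t 12.62
0.024 False x 0.0218 y -0.0006 z 0.0465 F up/lat/z -7.13 0.77 0.11 t 13.08
0.0265 False x 0.0219 y -0.0007 z 0.0465 F up/lat/z -14.15 1.35 2.27 t 13.48
0.029 False x 0.0219 y -0.0007 z 0.0465 F up/lat/z -20.96 0.39 2.58 t 13.88
0.0315 False x 0.0220 y -0.0008 z 0.0466 F up/lat/z -27.94 1.02 4.47 t 14.28
```

It's rigid at x=0.022, so this is probably the stops. Next is the back-off test: ease back a few mm and see whether the dog holds the roller.

```bash
python3 - <<'E'
from st import *
q=ori()
for x in(.0215,.0195,.0175,.0155,.0135,.0115):
    env.move_linear(pos(x,0,.047),q,.01); env.hold(.1); rep(x)
f=grab("top"); np.savez("top4.npz",**f); g=grab("scene"); np.savez("scene4.npz",**g)
o=[cv2.resize(h["color"][v0:v0+60,u0:u0+80],(560,420),interpolation=cv2.INTER_CUBIC)[...,::-1] for h,v0,u0 in((f,155,250),(g,160,260))]
cv2.imwrite("pics/p4.png",cv2.resize(np.hstack(o),(800,300)))
E
```

```text
0.0215 x 0.0217 y -0.0002 z 0.0469 F up/lat/z -0.91 -0.36 -0.43 t 15.53
0.0195 x 0.0197 y 0.0004 z 0.0473 F up/lat/z -0.44 -0.68 0.01 t 15.98
0.0175 x 0.0175 y -0.0000 z 0.0470 F up/lat/z 0.52 -0.68 0.81 t 16.43
0.0155 x 0.0155 y -0.0000 z 0.0470 F up/lat/z -0.06 -0.11 -0.48 t 16.88
0.0135 x 0.0135 y 0.0000 z 0.0470 F up/lat/z 0.84 0.13 -0.11 t 17.33
0.0115 x 0.0115 y 0.0000 z 0.0470 F up/lat/z 0.43 0.17 -0.4 t 17.78
```

View pics/p4.png

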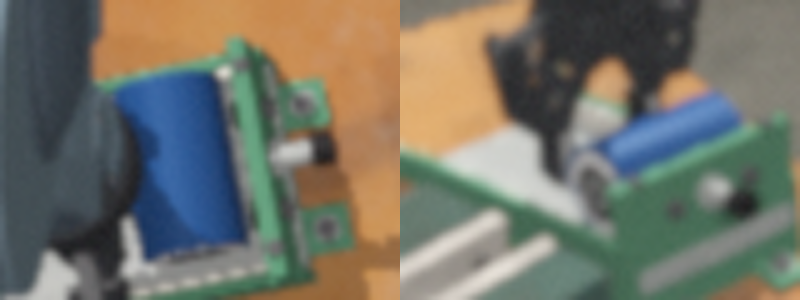

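```bash
python3 - <<'E'
from mv import *
for k in "34":
  for c in("top","scene"):
    f=dict(np.load(c+k+".npz")); hsv=cv2.cvtColor(f["color"],cv2.COLOR_RGB2HSV); P=cloud(f)
    m=(hsv[...,0]>105)&(hsv[...,0]<125)&(hsv[...,1]>150)&(hsv[...,2]>40)
    m&=(np.hypot(P[...,0]-(O+.06*u)[0],P[...,1]-(O+.06*u)[1])<.06)&(P[...,2]>.03)&(P[...,2]<.088)
    if c=="top": print(k,"right edge cols rows172-200:",[int(np.flatnonzero(m[r]).max()) for r in range(172,200,3) if m[r].any()])
    else: print(k,"scene top rows per col:",[int(np.flatnonzero(m[:,x]).min()) for x in range(304,330,4) if m[:,x].any()])
    X=(P[m][:,:2]-O); X=np.c_[X@u,X@n,P[m][:,2]]
    from scipy.optimize import least_squares
    s=least_squares(lambda p:np.hypot(X[:,0]-p[0]-p[1]*X[:,1],X[:,2]-.0525)-.028,[.06,0],loss="soft_l1",f_scale=.002)
    print(k,c,s.x.round(4),len(X),"rms",np.sqrt(np.median(s.fun**2)).round(4))
E
```

```text
3 right edge cols rows172-200: [293, 294, 295, 295, 295, 296, 297, 297, 298, 299]
3 top [ 0.0607 -0.0017] 509 rms 0.0012
3 scene top rows per col: [188, 192, 190, 188, 187]
3 scene [0.0608 0.0227] 23 rms 0.0006
4 right edge cols rows172-200: [292, 293, 293, 294, 294, 295, 295, 296, 297, 297]
4 top [ 0.0571 -0.005 ] 609 rms 0.001
4 scene top rows per col: [192, 190, 189, 188, 186]
4 scene [ 0.0559 -0.028 ] 40 rms 0.0011
```

The roller settled back about 3.5 mm and stopped, while the fingers backed off 10 mm. So the dog holds it. Now retreat and verify.

```bash
python3 - <<'E'
from st import *
from scipy.optimize import least_squares
q=ori()
env.move_linear(pos(-.03,0,.05),q,.05); env.move_linear(pos(-.08,0,.2),q,.12)
env.movep(np.array([.35,.42,.25]),q); env.hold(.5); rep("end")
f=grab("top"); g=grab("scene")
for c,h in(("top",f),("scene",g)):
    hsv=cv2.cvtColor(h["color"],cv2.COLOR_RGB2HSV); P=cloud(h)
    m=(hsv[...,0]>105)&(hsv[...,0]<125)&(hsv[...,1]>150)&(hsv[...,2]>40)
    m&=(np.hypot(P[...,0]-(O+.06*u)[0],P[...,1]-(O+.06*u)[1])<.07)&(P[...,2]>.03)&(P[...,2]<.088)
    X=(P[m][:,:2]-O); X=np.c_[X@u,X@n,P[m][:,2]]
    s=least_squares(lambda p:np.hypot(X[:,0]-p[0]-p[1]*X[:,1],X[:,2]-.0525)-.028,[.06,0],loss="soft_l1",f_scale=.002); print(c,s.x.round(4),len(X),X[:,1].mean().round(4))
o=[cv2.resize(h["color"][v0:v0+60,u0:u0+100],(600,360),interpolation=cv2.INTER_CUBIC)[...,::-1] for h,v0,u0 in((f,155,220),(g,160,240))]
cv2.imwrite("pics/p5.png",cv2.resize(np.vstack(o),(480,576)))
E
```

```text
end x -0.3842 y -0.1606 z 0.2500 F up/lat/z -0.13 0.42 0.98 t 22.14
top [0.0571 0.0004] 652 0.0049
scene [ 0.057  -0.0244] 39 -0.0031
```

View pics/p5.png

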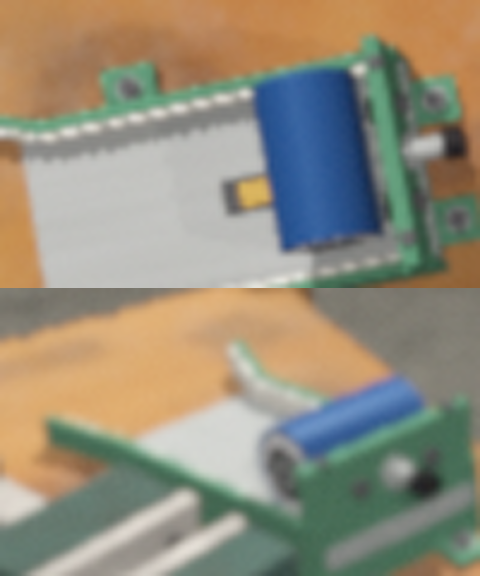

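The roller rests at x=0.057, the same place as before the retreat. It is held behind the dog, square to the ramp and untouched by the robot.

```bash
python3 -c "
from station import env
print(env.close_job())"
```

```text
the job is handed in; nothing more can be done
None
```

I pushed the blue roller up the ramp to the stops and handed the job in at about 22 s of robot time; it settled back about 3.5 mm against the dog and stayed there after the fingers left, and the arm went nowhere near the spares, V-block or red roller.

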